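Plunger check of washed feeding syringes

TASK

The two washed feeding syringes in the slanted rack have dried with their plungers drawn out; try both before they are put away. Press each purple plunger in along its syringe: one that runs in easily is pressed fully home and its syringe stays in its place in the rack, but if the resistance climbs the nozzle is blocked, so stop there without forcing it and lay that syringe down in the red reject tray. Leave the other things on the table where they are.

Things in the scene. Friction and masses are not known exactly. Their poses are not given: they have to be found in the camera images.
- rack: Teal plastic slanted syringe rack, fixed; base 135 x 172 mm, 115 high, origin under its middle, z up. Holds syringes 45 deg from vertical, plungers up towards its -x (robot) side. Barrels stand on a lower deck (shoulders at rack x +40, z 55 mm) and pass 33 mm holes in an upper deck whose top lies 56 mm up the syringe. Places at rack y -52, 0, +52 mm, the middle one empty. Pull a syringe 80 mm along its axis to free it.
- syringe_1: One of two 60 ml syringes that look alike, 45 g; either can be in either outer place. One has a blocked nozzle: it can only be felt. Origin: centre of the barrel's shoulder; z runs from nozzle to plunger, y along the flange wings. Milky barrel 30 mm in diameter, z 0 to 125 mm; nozzle 12 mm, z -18 to 0; finger flange at z 121 to 125, 56 mm in y, 35 in x. In the rack the barrel can be gripped from z 60 to 115.
- syringe_2: The other syringe; same look, size and axes as syringe_1.
- thumb_1 (a point): Centre of the top face of syringe_1's purple thumb disc (36 mm in diameter, 4 thick, on a cross-shaped rod 20 mm wide), on the syringe's axis, z away from the nozzle. It is 199 mm from the syringe's origin with the plunger fully drawn and 137 mm when fully home.
- thumb_2 (a point): The same point on syringe_2's thumb disc.
- plunger_1 (a joint): Travel of syringe_1's plunger, m: 0 drawn, 0.062 fully home (hard stop); starts at 0 to 0.006. A free one takes an even 5 to 6 N and stays where left. A blocked one takes 5 N at 0 and 5 N more per 10 mm (15 N at 0.020) and eases back to 0.010 when let go. 10 to 15 N felt well short of home proves it blocked; pressing it to 0.036 (23 N) counts as forcing.
- plunger_2 (a joint): Travel of syringe_2's plunger, likewise.
- tray: Red plastic reject tray, open on top, firmly fixed: 290 (its x) x 180 (its y) x 40 mm high, walls and floor 4 mm thick, origin under its middle. Empty at the start; the rejected syringe must lie wholly inside it.
- jar: Bystander: white jar with a blue lid, 86 mm in diameter, 115 mm high, origin under its middle.
- pump_bottle: Bystander: white pump bottle, 55 x 75 mm, 174 mm high, origin under its middle.
- paperweight: Bystander: steel bar paperweight 180 x 24 x 12 mm lying on the paper between rack and tray, origin under its middle.
- inkstone: Bystander: black inkstone 130 x 80 x 26 mm, origin under its middle.

How it is judged:
On the way:
1. the blocked plunger has been tried: pressed in to at least 9 mm of its travel, where it takes about 9.5 N (value of joint plunger_2 above 0.009 m), for 0.05 s.
At the end, for the whole second after the job is handed in: The free plunger is fully home (within 4 mm) with its syringe still in its place in the rack (within 20 mm), and the blocked syringe lies at rest wholly inside the red tray (value of joint plunger_1 above 0.058 m and distance of syringe_1 from where it was at the start of the episode below 0.02 m and x of syringe_2 in the frame of tray between -0.142 and 0.142 m and y of syringe_2 in the frame of tray between -0.087 and 0.087 m and z of syringe_2 in the frame of tray below 0.04 m and x of thumb_2 in the frame of tray between -0.142 and 0.142 m and y of thumb_2 in the frame of tray between -0.087 and 0.087 m and z of thumb_2 in the frame of tray below 0.045 m and linear speed of syringe_2 below 0.02 m/s); the robot touches nothing.
It fails at once if the blocked plunger is forced in to 36 mm of travel or more (value of joint plunger_2 above 0.036 m).
It fails at once if a syringe is dropped from a height of some 70 mm or more, or thrown (faster than 1.2 m/s with no finger on it) ((linear speed of syringe_1 above 1.2 m/s and contact force between the fingers and syringe_1 below 0.1 N) or (linear speed of syringe_2 above 1.2 m/s and contact force between the fingers and syringe_2 below 0.1 N)).
It fails at once if a bystander (jar, pump bottle, paperweight, inkstone) is moved by more than 25 mm (distance of any of jar, pump_bottle, paperweight, inkstone from where it was at the start of the episode above 0.025 m).
It also fails if it takes over 62 s, if anything falls off the work surface, if the arm or the gripper's body presses on something with over 40 N, if the wrist force passes 120 N, or if a joint passes its speed limit or range.

ROBOT

A 6-joint arm with a two-finger parallel gripper is mounted at the origin on the work surface. World frame = base frame: x ahead of the robot, y to its left, z up, the work surface at z = 0. Lengths are in m, angles in rad, forces in N, time in s.
With the tool pointing down it reaches from about 0.275 to 0.875 m from the base axis. Payload 12.5 kg.
Tool frame: the origin (TCP) lies between the finger pads; the fingertips stand 25 mm ahead of it and the grasp point (between the pads) lies 6 mm ahead of it; y points along the fingers, x is the direction in which the jaws open and shut, and the axes are right-handed (so a half turn about y gives the same grasp; the last joint's range is limited). The gripper opens to 85 mm and grips with 20 to 120 N. Pads are 22 mm wide; open, the fingers measure 114 mm over their backs; the gripper's body (76 mm by 85 mm) begins 54 mm behind the grasp point. The pads swing forward as they close: fully open they stand 13 mm farther back than shut.
Start: joints at [-1.248, 0.351, 1.652, -0, 1.139, -0.085], TCP at [0.218, -0.505, 0.256] pointing down, gripper open.
Joint ranges: [-2.75, 2.75], [-0.79, 2.1], [0.01, 2.65], [-1.57, 4.71], [0.07, 3.14], [-2.87, 2.87]. Speed limits (rad/s): [2.22, 2.22, 2.79, 3.14, 3.14, 3.14].

INTERFACE

Orientations are given as a 3x3 rotation matrix whose columns are the frame's x, y, z axes.
In Python, from workcell import ctrl gives the robot as it stands. The module is installed in compiled form; this text tells all that it offers.
- The arm moves only by the tool jog_arm, never from a script. Its arguments are lists of equal length, an entry for each row: "claw": the finger opening in m, from 0 to 0.0854; "linear": the shift along the tool's x, y, z in m, a list of three; "spin": the turn about the tool's y in rad. A call has 1 to 20 rows; each row shifts and turns the pose as measured when the row begins, along the tool's axes as they then stand; what a row does not reach is not made up. A row lasts 1/10 s, in which the tool goes at most 50 mm and 8.59 degrees, less where a joint would pass 70% of its speed; a pose out of reach is approached as far as the arm can. A call with a gripper value outside its range is refused whole. The fingers move at their own pace and stop on an object; "squeeze" is the grip in N (left out, the last holds). Time passes only in rows, so rows that do not move let the fingers close. It gives the time, the measured TCP pose, the force and the opening at its end, in the units of the state.
- ctrl.observe(): the state, without advancing time (a new reading comes with each control period).
- ctrl.read_camera(name): name is "side" or "top" or "wrist"; returns the picture (420x560x3 uint8, red, green, blue); there is no depth.
- ctrl.calibration(name): a dict with "mtx" (3x3 intrinsics, pixels), "R" (3x3) and "t" (3): a world point X has camera coordinates R X + t. Camera axes: x right, y down, z forward; pixel columns grow to the right and rows downward; lengths in m; the calibration is good to about 2 mm. A picture is of the moment at which its call begins: read the wrist's pose just before it. calibration takes no time and is no camera call; for the wrist camera it gives the pose at the moment of the call.
- ctrl.sign_off(): hands the job in, once; it reports no verdict.
Trained networks look in the newest picture that a camera, given by its name, has taken for a name from the list of things; names that differ only in an ending like _2 or _b are one class to them, and where a whole thing is asked for, a point or a joint stands for the part that bears it (a point fixed in the world has none). Each returns a list of dicts, best first, with "p" (0 to 1); they miss things now and then, are a little off and sometimes report something else, mostly with a low value. They report only what shows in the picture. A call takes as long as a camera call.
- ctrl.boxes_of(camera, query): "position" ([column, row] in pixels, amid what is visible of it).
The state is a dict: "t": time; "q": joint angles; "qd": joint speeds; "joint_efforts": joint torques, N m; "tcp_pos": TCP position; "tcp_rot": TCP orientation; "ft_force": force on the tool from outside, world axes, zero at the start; "moment": the same for the moment, N m; "gripper_width": opening from 0.0 (shut) to 1.0 (fully open).
Only numpy, scipy, OpenCV 4.12 (cv2) and the standard library are available. Lean on these libraries where they do the work, as an engineer would, in place of code of your own. Each camera call takes 0.05 s, during which the arm holds its last target. There are 200 camera calls.

## Working session

There is one attempt and no reset: what is moved stays moved. The work goes in short steps, Python scripts to look and compute and a tool call to move; the robot and the scene stay as the last step left them, time stands still between calls to the robot, and variables do not carry over. Pictures are saved under pics/ and viewed, about 8 in all and at most 12, crops included, and the job is handed in when it is done.

Besides the shell and the picture viewer there is one more tool, called by a JSON object that holds its "api" and its "payload". jog_arm: Moves the arm, as the interface text tells. Its arguments: {"type":"object","properties":{"claw":{"type":"array"},"linear":{"type":"array"},"spin":{"type":"array"},"squeeze":{"type":"number"}},"required":["claw","linear","spin"]}

```bash
mkdir -p pics; ls; python3 - <<'E'
from workcell import ctrl
import cv2,numpy as np
s=ctrl.observe();print(s)
for c in("side","top"):
    im=ctrl.read_camera(c);cv2.imwrite(f"pics/{c}0.png",im[:,:,::-1])
    k=ctrl.calibration(c);print(c,k)
    for q in("rack","syringe_1","thumb_1","tray","jar","pump_bottle","paperweight","inkstone"):
        print(q,[(np.round(b["position"]),round(b["p"],2)) for b in ctrl.boxes_of(c,q)][:3])
E
```

```text
pics
{'t': 0.0, 'q': array([-1.24760256e+00,  3.51259680e-01,  1.65245480e+00, -6.26907930e-06,
        1.13907285e+00, -8.46355710e-02]), 'qd': array([-0.00018408, -0.00081874,  0.00040089, -0.00018412, -0.00128455,
       -0.00036383]), 'joint_efforts': array([ 6.08372284e-04, -5.06093216e+01, -2.91403484e+01, -1.20775885e-04,
        4.54170542e-03,  1.77860022e-05]), 'tcp_pos': array([ 0.21804534, -0.50459487,  0.25573389]), 'tcp_rot': array([[ 3.96619814e-01, -3.84824675e-04,  9.17982884e-01],
       [-9.17982192e-01,  1.13101614e-03,  3.96619989e-01],
       [-1.19088262e-03, -9.99999286e-01,  9.53212127e-05]]), 'ft_force': array([ 0.10648775, -0.35214215,  0.11643023]), 'moment': array([-0.0044201 , -0.02869513,  0.02561623]), 'gripper_width': 0.9987313257102696}
side {'mtx': array([[443.35228527,   0.        , 280.42402215],
       [  0.        , 443.35228527, 205.82369457],
       [  0.        ,   0.        ,   1.        ]]), 'R': array([[ 0.9970481 , -0.07628026, -0.00874112],
       [-0.06023212, -0.7064786 , -0.7051667 ],
       [ 0.04761489,  0.70361162, -0.70898767]]), 
[... 564 characters left out ...]
,
       [  0.        , 425.44781221, 211.95056954],
       [  0.        ,   0.        ,   1.        ]]), 'R': array([[ 0.02925528, -0.99956323, -0.00417947],
       [-0.98815211, -0.02829056, -0.15084781],
       [ 0.15066368,  0.00854305, -0.98854816]]), 't': array([-0.02428562,  0.64797133,  1.31525334])}
rack [(array([335., 224.]), 0.95)]
syringe_1 [(array([314., 236.]), 0.97), (array([353., 242.]), 0.85)]
thumb_1 [(array([312., 244.]), 0.52), (array([352., 260.]), 0.52)]
tray [(array([210., 228.]), 0.9)]
jar [(array([273., 168.]), 0.92)]
pump_bottle [(array([427., 258.]), 0.93)]
paperweight [(array([268., 268.]), 0.97), (array([208., 228.]), 0.47)]
inkstone [(array([115., 233.]), 0.72)]
```

```bash
python3 -c "
import cv2,numpy as np
" ; ls pics
```

```text
side0.png
top0.png
```

```bash
python3 -c "
import cv2
a=cv2.imread('pics/side0.png')[100:400,150:450];b=cv2.imread('pics/top0.png')[130:330,80:480]
cv2.imwrite('pics/side0c.png',cv2.resize(a,None,fx=2,fy=2,interpolation=cv2.INTER_CUBIC));cv2.imwrite('pics/top0c.png',cv2.resize(b,None,fx=2,fy=2,interpolation=cv2.INTER_CUBIC))
"
```

```text
(no output)
```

View pics/side0c.png

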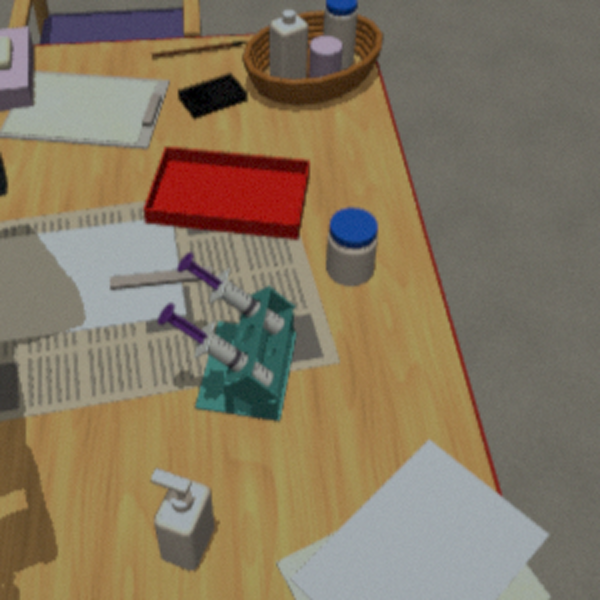

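View pics/top0c.png

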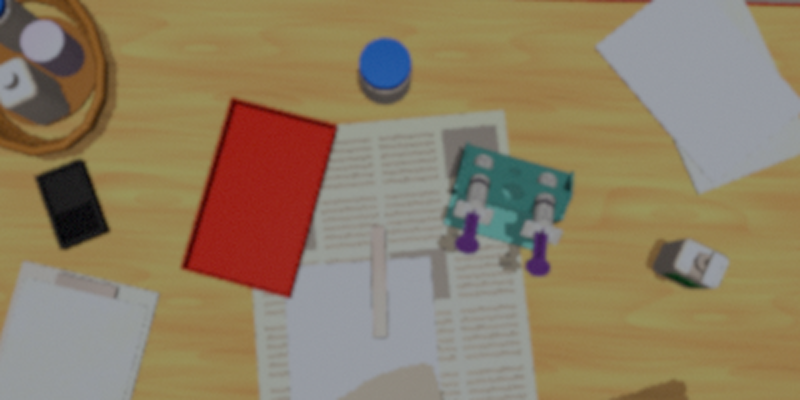

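Side crop (offset 150,100, 2x): the thumb discs are at about (185,262) and (166,315). Top crop (offset 80,130, 2x): the thumbs are at (468,243) and (538,266), with the tray corners clear. The tray and rack are both yawed about -15°. Next I'll triangulate and fit the rack.

```bash
cat > h.py <<'E'
from workcell import ctrl
import cv2,numpy as np
from scipy.optimize import least_squares
K={c:ctrl.calibration(c) for c in("side","top")}
def proj(c,X,k=None):
    k=k or K[c]; p=(np.atleast_2d(X)@k["R"].T+k["t"])@k["mtx"].T; return p[:,:2]/p[:,2:]
def plane(c,uv,z):
    k=K[c]; d=k["R"].T@np.linalg.inv(k["mtx"])@np.array([*uv,1]); o=-k["R"].T@k["t"]
    return o+d*(z-o[2])/d[2]
def tri(obs):
    f=lambda X:np.concatenate([proj(c,X)[0]-u for c,u in obs]); r=least_squares(f,[.5,0,.1]); return r.x,np.abs(r.fun).max()
S=lambda u,v:(u/2+150,v/2+100)
T=lambda u,v:(u/2+80,v/2+130)
def rackpt(p,l):
    x,y,w=p; c,s=np.cos(w),np.sin(w); return np.array([x+c*l[0]-s*l[1],y+s*l[0]+c*l[1],l[2]])
def syr(p,side,s): return rackpt(p,(.04-.70711*s,side*.052,.055+.70711*s))
E
python3 - <<'E'
from h import *
tA,e1=tri([("side",S(185,262)),("top",T(468,243))]);tB,e2=tri([("side",S(166,315)),("top",T(538,266))])
print("thumbs",tA.round(4),e1,tB.round(4),e2,np.linalg.norm(tA-tB))
c=[plane("top",T(*u),.04) for u in((234,99),(337,125),(291,297),(183,268))]
print("tray corners",np.round(c,4),np.mean(c,0)); 
for i in range(4):print(np.linalg.norm(c[i]-c[i-1]).round(3),np.degrees(np.arctan2(*(c[i]-c[i-1])[1::-1])).round(1))
# side tray rim
cs=[plane("side",S(*u),.04) for u in((167,150),(309,161),(298,229),(147,215))]
print(np.round(cs,3),np.mean(cs,0))
obs=[("side",S(185,262),1,.197),("top",T(468,243),1,.197),("side",S(166,315),-1,.197),("top",T(538,266),-1,.197),
("side",S(223,288),1,.123),("top",T(473,210),1,.123),("side",S(206,340),-1,.123),("top",T(541,232),-1,.123)]
f=lambda p:np.concatenate([proj(c,syr(p,sd,s))[0]-u for c,u,sd,s in obs])
r=least_squares(f,[.5,-.15,-.25],loss="soft_l1");p=r.x;print("rack",p,np.round(f(p),1))
for sd in(1,-1):print(sd,[syr(p,sd,s).round(4) for s in(.088,.196)])
print("rack corners proj top crop",((proj("top",[rackpt(p,(a*.0675,b*.086,0)) for a,b in((1,1),(1,-1),(-1,-1),(-1,1))])-[80,130])*2).round())
print("side",((proj("side",[rackpt(p,(a*.0675,b*.086,0)) for a,b in((1,1),(1,-1),(-1,-1),(-1,1))])-[150,100])*2).round())
for n,z,u in(("paperw",.012,(379,282)),("jar",.115,(385,62)),("pump",.17,(703,258))):print(n,plane("top",T(*u),z))
E
```

```text
thumbs [ 0.5175 -0.1296  0.186 ] 0.03662523937629203 [ 0.4882 -0.229   0.1854] 0.13729953049215737 0.10363074857854217
tray corners [[0.75   0.2424 0.04  ]
 [0.7116 0.0724 0.04  ]
 [0.4333 0.1346 0.04  ]
 [0.4737 0.308  0.04  ]] [0.59216393 0.18932852 0.04      ]
0.284 -13.4
0.174 -102.8
0.285 167.4
0.178 76.9
[[0.479 0.3   0.04 ]
 [0.755 0.244 0.04 ]
 [0.714 0.063 0.04 ]
 [0.442 0.122 0.04 ]] [0.59732623 0.1824451  0.04      ]
rack [ 0.59956214 -0.20664493 -0.2765823 ] [ 0.  -1.9  0.2 -0.5  0.2 -1.8  0.7 -0.8 -1.5 -1.2  1.1  0.2 -1.1 -0.4
  1.  -0.2]
1 [array([ 0.5924, -0.1506,  0.1172]), array([ 0.5189, -0.1297,  0.1936])]
-1 [array([ 0.564 , -0.2506,  0.1172]), array([ 0.4905, -0.2297,  0.1936])]
rack corners proj top crop [[467. 147.]
 [566. 178.]
 [544. 256.]
 [443. 224.]]
side [[295. 335.]
 [276. 424.]
 [191. 409.]
 [216. 323.]]
paperw [ 0.46117303 -0.00318537  0.012     ]
jar [ 0.79847969 -0.00335334  0.115     ]
pump [ 0.506702   -0.46794434  0.17      ]
```

{"api": "jog_arm", "payload": {"claw": [0, 0, 0, 0, 0], "linear": [[0, 0, 0], [0, 0, 0], [0, 0, 0], [0, 0, 0], [0, 0, 0]], "spin": [0.137, 0.137, 0.137, 0.137, 0.137]}}

```text
t: 1.4
tcp_pos: [0.2181, -0.5049, 0.2563]
tcp_rot: [[-0.296, 0.0, 0.955], [-0.955, -0.0, -0.296], [0.0, -1.0, 0.0]]
ft_force: [-0.4, 0.7, 0.5]
gripper_width: 0.143
```

{"api": "jog_arm", "payload": {"claw": [0, 0, 0, 0, 0, 0, 0, 0, 0, 0, 0], "linear": [[-0.034, 0, 0.016], [-0.034, 0, 0.016], [-0.034, 0, 0.016], [-0.034, 0, 0.016], [-0.034, 0, 0.016], [-0.034, 0, 0.016], [-0.034, 0, 0.016], [-0.034, 0, 0.016], [-0.034, 0, 0.016], [-0.034, 0, 0.016], [0, 0, 0]], "spin": [0, 0, 0, 0, 0, 0, 0, 0, 0, 0, 0]}}

```text
t: 2.5
tcp_pos: [0.4824, -0.2191, 0.2567]
tcp_rot: [[-0.305, 0.002, 0.952], [-0.952, -0.002, -0.305], [0.001, -1.0, 0.003]]
ft_force: [-0.2, -1.0, 0.5]
gripper_width: -0.002
```

```bash
cat >> h.py <<'E'
P=np.array([.5996,-.2066,-.2766])
def err(target,yaw=P[2]):
    s=ctrl.observe();R=s["tcp_rot"];d=R.T@(np.array(target)-s["tcp_pos"])
    print("t",round(s["t"],2),"tcp",s["tcp_pos"].round(4),"toolZyaw",np.arctan2(R[1,2],R[0,2]).round(4),"tooly",R[:,1].round(3),"f",s["ft_force"].round(2),"w",s["gripper_width"],"\n delta tool",d.round(4))
    return s
E
python3 - <<'E'
from h import *
err(rackpt(P,(-.1244,-.052,.2334)))
im=ctrl.read_camera("wrist");cv2.imwrite("pics/w1.png",im[:,:,::-1])
k=ctrl.calibration("wrist");print([(sd,s,proj("",syr(P,sd,s),k).round()) for sd in(1,-1) for s in(.123,.197)])
E
```

```text
t 2.5 tcp [ 0.4824 -0.2191  0.2567] toolZyaw -0.3102 tooly [ 0.002 -0.002 -1.   ] f [-0.22 -1.    0.55] w -0.002153751243900395 
 delta tool [ 0.0085  0.0233 -0.0148]
[(1, 0.123, array([[115., 121.]])), (1, 0.197, array([[ 89., 233.]])), (-1, 0.123, array([[287., 115.]])), (-1, 0.197, array([[291., 226.]]))]
```

View pics/w1.png

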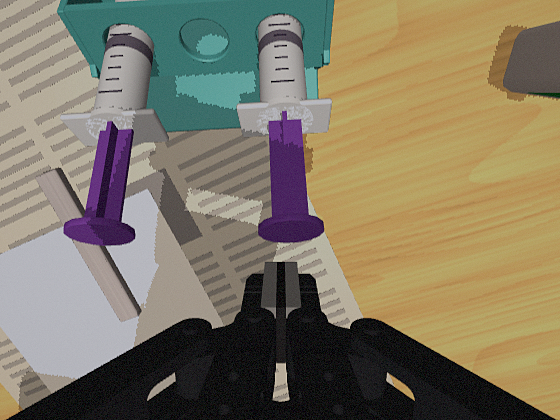

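The wrist view shows both thumb discs at (99,230) and (291,228), matching the prediction for the right one. I'll align and press that one first.

{"api": "jog_arm", "payload": {"claw": [0, 0, 0, 0], "linear": [[0.0045, 0, -0.007], [0.0045, 0.012, -0.007], [0, 0.012, 0], [0, 0, 0]], "spin": [-0.033, 0, 0, 0]}}

```text
t: 2.95
tcp_pos: [0.4636, -0.2269, 0.2318]
tcp_rot: [[-0.274, 0.002, 0.962], [-0.962, -0.003, -0.274], [0.003, -1.0, 0.002]]
ft_force: [-0.6, -0.1, 0.3]
gripper_width: 0.001
```

{"api": "jog_arm", "payload": {"claw": [0, 0, 0, 0], "linear": [[0, 0.004, 0.004], [0, 0.004, 0.004], [0, 0.002, 0.002], [0, 0, 0]], "spin": [0, 0, 0, 0]}}

```text
t: 3.35
tcp_pos: [0.4746, -0.2309, 0.2215]
tcp_rot: [[-0.275, 0.002, 0.961], [-0.961, -0.004, -0.275], [0.003, -1.0, 0.003]]
ft_force: [0.4, -0.1, -0.1]
gripper_width: 0.004
```

```bash
python3 - <<'E'
from h import *
err(rackpt(P,(-.1244,-.052,.2334)))
im=ctrl.read_camera("wrist");cv2.imwrite("pics/w2.png",im[:,:,::-1][150:350,150:430])
E
```

```text
t 3.35 tcp [ 0.4746 -0.2309  0.2215] toolZyaw -0.2787 tooly [ 0.002 -0.004 -1.   ] f [ 0.37 -0.12 -0.14] w 0.0038321780187031288 
 delta tool [-0.0054 -0.0119 -0.0108]
```

View pics/w2.png

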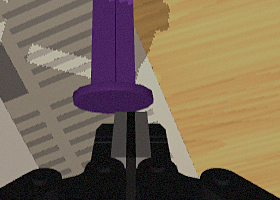

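The tip sits at crop (130,108) and the disc at (113,98), so the tool is about 6 mm too far right. I'll correct that and creep in.

{"api": "jog_arm", "payload": {"claw": [0, 0, 0, 0, 0, 0], "linear": [[-0.006, 0, 0], [0, 0.002, 0.002], [0, 0.002, 0.002], [0, 0.002, 0.002], [0, 0.002, 0.002], [0, 0, 0]], "spin": [0, 0, 0, 0, 0, 0]}}

```text
t: 4.0
tcp_pos: [0.4843, -0.2266, 0.214]
tcp_rot: [[-0.274, 0.001, 0.962], [-0.962, -0.004, -0.274], [0.003, -1.0, 0.002]]
ft_force: [-1.5, 0.5, 2.9]
gripper_width: 0.001
```

{"api": "jog_arm", "payload": {"claw": [0, 0, 0, 0], "linear": [[0, 0.0015, 0.0015], [0, 0.0015, 0.0015], [0, 0.0015, 0.0015], [0, 0, 0]], "spin": [0, 0, 0, 0]}}

```text
t: 4.4
tcp_pos: [0.4881, -0.2279, 0.2102]
tcp_rot: [[-0.274, -0.001, 0.962], [-0.962, -0.003, -0.274], [0.003, -1.0, -0.0]]
ft_force: [-1.4, 1.5, 3.5]
gripper_width: -0.001
```

{"api": "jog_arm", "payload": {"claw": [0, 0, 0, 0, 0], "linear": [[0, 0.0015, 0.0015], [0, 0.0015, 0.0015], [0, 0.0015, 0.0015], [0, 0.0015, 0.0015], [0, 0, 0]], "spin": [0, 0, 0, 0, 0]}}

```text
t: 4.9
tcp_pos: [0.4927, -0.2294, 0.206]
tcp_rot: [[-0.274, -0.005, 0.962], [-0.962, -0.002, -0.274], [0.003, -1.0, -0.004]]
ft_force: [-1.9, 1.6, 4.8]
gripper_width: -0.001
```

{"api": "jog_arm", "payload": {"claw": [0, 0, 0, 0], "linear": [[0, 0.0015, 0.0015], [0, 0.0015, 0.0015], [0, 0.0015, 0.0015], [0, 0.0015, 0.0015]], "spin": [0, 0, 0, 0]}}

```text
t: 5.3
tcp_pos: [0.4968, -0.2307, 0.202]
tcp_rot: [[-0.274, -0.009, 0.962], [-0.962, -0.001, -0.274], [0.003, -1.0, -0.009]]
ft_force: [-9.8, 2.9, 13.6]
gripper_width: 0.005
```

{"api": "jog_arm", "payload": {"claw": [0], "linear": [[0, 0, 0]], "spin": [0]}}

```text
t: 5.4
tcp_pos: [0.4967, -0.2307, 0.2024]
tcp_rot: [[-0.274, -0.01, 0.962], [-0.962, -0.001, -0.274], [0.003, -1.0, -0.009]]
ft_force: [-3.1, 1.5, 5.7]
gripper_width: -0.003
```

```bash
python3 - <<'E'
from h import *
err((0,0,0))
im=ctrl.read_camera("wrist");cv2.imwrite("pics/w3.png",im[:,:,::-1][20:350,150:430])
err((0,0,0))
E
```

```text
t 5.4 tcp [ 0.4967 -0.2307  0.2024] toolZyaw -0.2778 tooly [-0.01  -0.001 -1.   ] f [-3.13  1.5   5.7 ] w -0.0028886882642302665 
 delta tool [-0.0863  0.2071 -0.5391]
t 5.45 tcp [ 0.4968 -0.2307  0.2024] toolZyaw -0.2778 tooly [-0.01  -0.001 -1.   ] f [-3.84  1.57  7.19] w 0.0027207428713384354 
 delta tool [-0.0863  0.207  -0.5392]
```

View pics/w3.png

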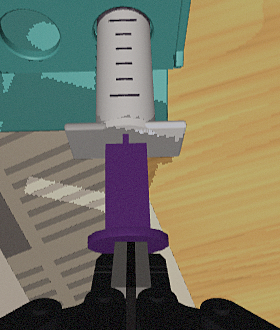

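{"api": "jog_arm", "payload": {"claw": [0, 0, 0], "linear": [[0, 0, 0], [0, 0, 0], [0, 0, 0]], "spin": [0, 0, 0]}}

```text
t: 5.75
tcp_pos: [0.4967, -0.2306, 0.203]
tcp_rot: [[-0.274, -0.01, 0.962], [-0.962, -0.0, -0.274], [0.003, -1.0, -0.01]]
ft_force: [-3.5, 0.9, 5.0]
gripper_width: 0.002
```

```bash
python3 - <<'E'
from h import *
k=ctrl.calibration("wrist");print([(s,proj("",syr(P,-1,s),k).round()) for s in(.123,.137,.165,.17,.175,.18,.185,.19,.197)])
s=err((0,0,0)); print(s["moment"])
E
```

```text
[(0.123, array([[281., 159.]])), (0.137, array([[281., 184.]])), (0.165, array([[281., 241.]])), (0.17, array([[281., 252.]])), (0.175, array([[281., 263.]])), (0.18, array([[281., 275.]])), (0.185, array([[281., 287.]])), (0.19, array([[281., 299.]])), (0.197, array([[281., 317.]]))]
t 5.75 tcp [ 0.4967 -0.2306  0.203 ] toolZyaw -0.2779 tooly [-0.01 -0.   -1.  ] f [-3.5   0.88  5.  ] w 0.0017263943407347811 
 delta tool [-0.0861  0.2079 -0.5389]
[ 0.24496417  0.53382831 -0.0036126 ]
```

{"api": "jog_arm", "payload": {"claw": [0, 0, 0], "linear": [[0, 0.001, 0.001], [0, 0.001, 0.001], [0, 0.001, 0.001]], "spin": [0, 0, 0]}}

```text
t: 6.05
tcp_pos: [0.4978, -0.231, 0.2014]
tcp_rot: [[-0.274, -0.015, 0.962], [-0.962, 0.001, -0.274], [0.003, -1.0, -0.015]]
ft_force: [-10.3, 3.4, 13.3]
gripper_width: -0.002
```

{"api": "jog_arm", "payload": {"claw": [0, 0], "linear": [[0, 0.001, 0.001], [0, 0.001, 0.001]], "spin": [0, 0]}}

```text
t: 6.25
tcp_pos: [0.4986, -0.2313, 0.2008]
tcp_rot: [[-0.274, -0.018, 0.962], [-0.962, 0.002, -0.274], [0.003, -1.0, -0.018]]
ft_force: [-10.1, 3.8, 14.2]
gripper_width: -0.003
```

{"api": "jog_arm", "payload": {"claw": [0], "linear": [[0, 0, 0]], "spin": [0]}}

```text
t: 6.35
tcp_pos: [0.4984, -0.2313, 0.2012]
tcp_rot: [[-0.274, -0.018, 0.962], [-0.962, 0.002, -0.274], [0.003, -1.0, -0.018]]
ft_force: [-4.1, 1.7, 6.4]
gripper_width: 0.001
```

Pressing takes about 17 N at roughly 24 mm of travel, and the plunger pushes back at about 7 N when I hold. That is exactly the blocked behaviour (5 N friction plus a spring), so the right-hand syringe is blocked. I'll back off and go to the left one.

{"api": "jog_arm", "payload": {"claw": [0, 0, 0, 0, 0, 0, 0], "linear": [[0, -0.015, -0.015], [0, -0.02, -0.02], [-0.035, 0, 0], [-0.035, 0, 0], [-0.034, 0, 0], [0, 0, 0], [0, 0, 0]], "spin": [0, 0, 0, 0, 0, 0, 0]}}

```text
t: 7.05
tcp_pos: [0.4951, -0.1194, 0.2374]
tcp_rot: [[-0.277, -0.014, 0.961], [-0.961, 0.001, -0.277], [0.003, -1.0, -0.014]]
ft_force: [-0.3, -1.0, 0.6]
gripper_width: -0.002
```

```bash
python3 - <<'E'
from h import *
err(rackpt(P,(-.1244+.005,.052,.2334-.005)))
im=ctrl.read_camera("wrist");cv2.imwrite("pics/w4.png",im[:,:,::-1])
k=ctrl.calibration("wrist");print([(sd,s,proj("",syr(P,sd,s),k).round()) for sd in(1,-1) for s in(.123,.189,.197)])
E
```

```text
t 7.05 tcp [ 0.4951 -0.1194  0.2374] toolZyaw -0.2802 tooly [-0.014  0.001 -1.   ] f [-0.25 -1.04  0.64] w -0.0015286126592943313 
 delta tool [0.0033 0.009  0.005 ]
[(1, 0.123, array([[284.,  87.]])), (1, 0.189, array([[286., 195.]])), (1, 0.197, array([[286., 211.]])), (-1, 0.123, array([[477.,  86.]])), (-1, 0.189, array([[512., 194.]])), (-1, 0.197, array([[517., 210.]]))]
```

View pics/w4.png

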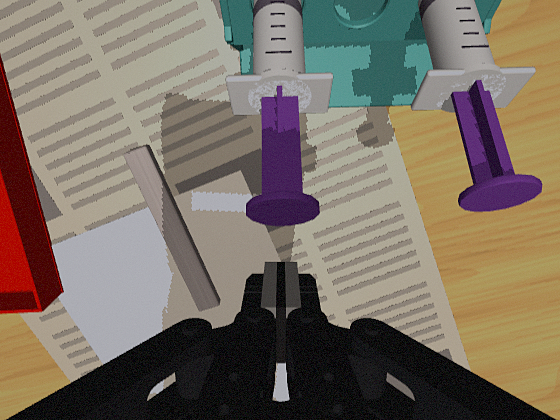

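{"api": "jog_arm", "payload": {"claw": [0, 0, 0, 0, 0, 0, 0, 0, 0], "linear": [[0.001, 0.009, 0.005], [0, 0.004, 0.004], [0, 0.004, 0.004], [0, 0.003, 0.003], [0, 0.003, 0.003], [0, 0.003, 0.003], [0, 0.003, 0.003], [0, 0.003, 0.003], [0, 0.003, 0.003]], "spin": [0, 0, 0, 0, 0, 0, 0, 0, 0]}}

```text
t: 8.0
tcp_pos: [0.5261, -0.1326, 0.1995]
tcp_rot: [[-0.281, -0.014, 0.96], [-0.96, 0.002, -0.281], [0.002, -1.0, -0.014]]
ft_force: [-2.0, 1.4, 5.6]
gripper_width: 0.001
```

{"api": "jog_arm", "payload": {"claw": [0], "linear": [[0, 0.003, 0.003]], "spin": [0]}}

```text
t: 8.1
tcp_pos: [0.5294, -0.1335, 0.1965]
tcp_rot: [[-0.281, -0.013, 0.96], [-0.96, 0.002, -0.281], [0.002, -1.0, -0.013]]
ft_force: [-2.5, 2.1, 5.5]
gripper_width: 0.001
```

{"api": "jog_arm", "payload": {"claw": [0, 0, 0, 0, 0], "linear": [[0, 0.003, 0.003], [0, 0.003, 0.003], [0, 0.003, 0.003], [0, 0.003, 0.003], [0, 0.003, 0.003]], "spin": [0, 0, 0, 0, 0]}}

```text
t: 8.6
tcp_pos: [0.5458, -0.1376, 0.1817]
tcp_rot: [[-0.28, -0.01, 0.96], [-0.96, 0.001, -0.28], [0.002, -1.0, -0.01]]
ft_force: [-2.5, 0.5, 5.7]
gripper_width: 0.0
```

{"api": "jog_arm", "payload": {"claw": [0, 0], "linear": [[0, 0.0015, 0.0015], [0, 0.0015, 0.0015]], "spin": [0, 0]}}

```text
t: 8.8
tcp_pos: [0.5492, -0.1385, 0.1786]
tcp_rot: [[-0.28, -0.01, 0.96], [-0.96, 0.001, -0.28], [0.001, -1.0, -0.01]]
ft_force: [-2.4, 1.4, 3.9]
gripper_width: -0.003
```

{"api": "jog_arm", "payload": {"claw": [0, 0], "linear": [[0, 0.0015, 0.0015], [0, 0.0015, 0.0015]], "spin": [0, 0]}}

```text
t: 9.0
tcp_pos: [0.5513, -0.139, 0.1762]
tcp_rot: [[-0.28, -0.012, 0.96], [-0.96, 0.002, -0.28], [0.002, -1.0, -0.012]]
ft_force: [-23.2, 5.9, 31.4]
gripper_width: -0.001
```

{"api": "jog_arm", "payload": {"claw": [0, 0], "linear": [[0, 0.0015, 0.0015], [0, 0.0015, 0.0015]], "spin": [0, 0]}}

```text
t: 9.2
tcp_pos: [0.5513, -0.1391, 0.176]
tcp_rot: [[-0.279, -0.02, 0.96], [-0.96, 0.004, -0.279], [0.002, -1.0, -0.021]]
ft_force: [-19.3, 6.1, 30.0]
gripper_width: -0.001
```

{"api": "jog_arm", "payload": {"claw": [0, 0, 0.064, 0.064, 0.064, 0.064, 0.064, 0.064], "linear": [[0, -0.015, -0.015], [0, -0.04, -0.01], [0, -0.045, 0], [0.035, 0, 0], [0.035, 0, 0], [0.034, 0, 0], [0, 0, 0], [0, 0, 0]], "spin": [0, 0, 0, 0, 0, 0, 0, 0]}}

```text
t: 10.0
tcp_pos: [0.4988, -0.236, 0.2797]
tcp_rot: [[-0.278, -0.019, 0.96], [-0.961, 0.001, -0.278], [0.004, -1.0, -0.019]]
ft_force: [1.2, 0.7, 0.1]
gripper_width: 0.75
```

```bash
python3 - <<'E'
from h import *
err(rackpt(P,(-.0201,-.052,.180)))
im=ctrl.read_camera("wrist");cv2.imwrite("pics/w5.png",im[:,:,::-1])
k=ctrl.calibration("wrist");print([(sd,s,proj("",syr(P,sd,s),k).round()) for sd in(1,-1) for s in(.056,.085,.123,.189)])
E
```

```text
t 10.0 tcp [ 0.4988 -0.236   0.2797] toolZyaw -0.2817 tooly [-0.019  0.001 -1.   ] f [1.16 0.7  0.06] w 0.7502557011092796 
 delta tool [-0.0046  0.0983  0.0707]
[(1, 0.056, array([[135.,  69.]])), (1, 0.085, array([[128.,  98.]])), (1, 0.123, array([[119., 142.]])), (1, 0.189, array([[ 98., 232.]])), (-1, 0.056, array([[273.,  68.]])), (-1, 0.085, array([[273.,  97.]])), (-1, 0.123, array([[273., 141.]])), (-1, 0.189, array([[273., 231.]]))]
```

View pics/w5.png

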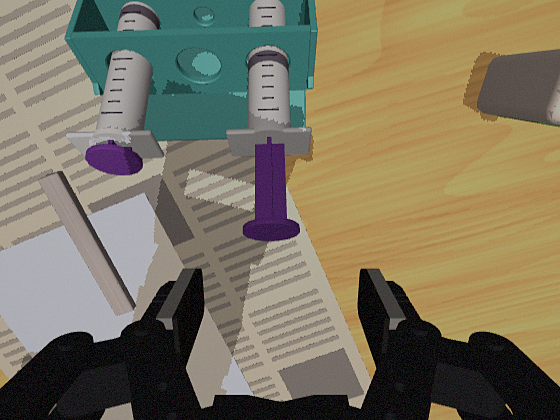

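Syringe A's plunger is home (disc at (113,157), against the flange). B's barrel is aligned around column 270. Next I go above the grasp.

{"api": "jog_arm", "payload": {"claw": [0.064, 0.064, 0.064, 0.064, 0.064, 0.064], "linear": [[-0.005, 0, 0.035], [0, 0, 0.036], [0, 0.04, 0], [0, 0.04, 0], [0, 0.018, 0], [0, 0, 0]], "spin": [0, 0, 0, 0, 0, 0]}}

```text
t: 10.65
tcp_pos: [0.572, -0.2455, 0.1765]
tcp_rot: [[-0.272, -0.017, 0.962], [-0.962, 0.0, -0.272], [0.005, -1.0, -0.017]]
ft_force: [0.0, 0.9, -0.2]
gripper_width: 0.754
```

```bash
python3 - <<'E'
from h import *
err(rackpt(P,(-.0201,-.052,.129)))
E
```

```text
t 10.65 tcp [ 0.572  -0.2455  0.1765] toolZyaw -0.2752 tooly [-0.017  0.    -1.   ] f [ 0.01  0.91 -0.15] w 0.7540819948626164 
 delta tool [ 0.0068  0.0475 -0.0034]
```

{"api": "jog_arm", "payload": {"claw": [0.064, 0.064, 0.064, 0.064], "linear": [[0.007, 0.016, -0.003], [0, 0.016, 0], [0, 0.015, 0], [0, 0, 0]], "spin": [0, 0, 0, 0]}}

```text
t: 11.05
tcp_pos: [0.5684, -0.2495, 0.1298]
tcp_rot: [[-0.269, -0.015, 0.963], [-0.963, -0.001, -0.269], [0.005, -1.0, -0.014]]
ft_force: [0.6, -0.1, -0.6]
gripper_width: 0.754
```

{"api": "jog_arm", "payload": {"claw": [0.02, 0.02, 0.02, 0.02, 0.02, 0.02], "linear": [[0, 0, 0], [0, 0, 0], [0, 0, 0], [0, 0, 0], [0, 0, 0], [0, 0, 0]], "spin": [0, 0, 0, 0, 0, 0], "squeeze": 40}}

```text
t: 11.65
tcp_pos: [0.5699, -0.249, 0.1324]
tcp_rot: [[-0.268, -0.012, 0.963], [-0.963, -0.002, -0.268], [0.005, -1.0, -0.011]]
ft_force: [-0.4, 0.1, -0.8]
gripper_width: 0.334
```

```bash
python3 - <<'E'
from h import *
err(rackpt(P,(-.0201,-.052,.129)))
E
```

```text
t 11.65 tcp [ 0.5699 -0.249   0.1324] toolZyaw -0.2718 tooly [-0.012 -0.002 -1.   ] f [-0.4   0.08 -0.79] w 0.33406066633717657 
 delta tool [ 0.0031  0.0035 -0.003 ]
```

{"api": "jog_arm", "payload": {"claw": [0.02, 0.02, 0.02, 0.02], "linear": [[0, -0.006, -0.006], [0, -0.008, -0.008], [0, -0.008, -0.008], [0, 0, 0]], "spin": [0, 0, 0, 0]}}

```text
t: 12.05
tcp_pos: [0.5467, -0.2427, 0.1569]
tcp_rot: [[-0.269, -0.012, 0.963], [-0.963, -0.002, -0.269], [0.005, -1.0, -0.011]]
ft_force: [-1.5, 1.7, -0.4]
gripper_width: 0.332
```

```bash
python3 - <<'E'
from h import *
err(rackpt(P,(-.0201,-.052,.129)))
im=ctrl.read_camera("wrist");cv2.imwrite("pics/w6.png",im[:,:,::-1])
E
```

```text
t 12.05 tcp [ 0.5467 -0.2427  0.1569] toolZyaw -0.2721 tooly [-0.012 -0.002 -1.   ] f [-1.5   1.71 -0.41] w 0.3320589932400498 
 delta tool [0.0028 0.0277 0.0212]
```

View pics/w6.png

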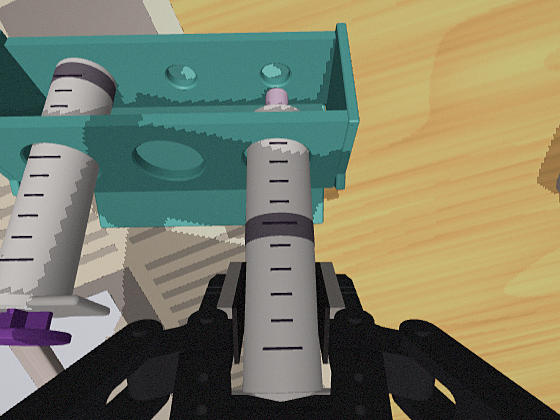

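The syringe is held firmly and sliding out, with its nozzle showing at (275,97). I'll finish the pull.

{"api": "jog_arm", "payload": {"claw": [0.02, 0.02, 0.02, 0.02, 0.02, 0.02, 0.02], "linear": [[0, -0.01, -0.01], [0, -0.01, -0.01], [0, -0.01, -0.01], [0, -0.01, -0.01], [0, -0.01, -0.01], [0, -0.02, -0.01], [0, 0, 0]], "spin": [0, 0, 0, 0, 0, 0, 0]}}

```text
t: 12.8
tcp_pos: [0.4873, -0.2261, 0.2313]
tcp_rot: [[-0.269, -0.009, 0.963], [-0.963, -0.004, -0.269], [0.006, -1.0, -0.008]]
ft_force: [0.9, -0.1, -0.9]
gripper_width: 0.333
```

```bash
python3 - <<'E'
from h import *
c=np.array([.595,.186]);u=np.array([np.cos(-.23),np.sin(-.23)])
# place so that syringe mid (s=.0855) at tray centre
for dx in(-.03,0,.03):
  err([*(c+u*dx),.2])
E
```

```text
t 12.8 tcp [ 0.4873 -0.2261  0.2313] toolZyaw -0.2725 tooly [-0.009 -0.004 -1.   ] f [ 0.88 -0.08 -0.9 ] w 0.33264986785427914 
 delta tool [-0.4248  0.0289 -0.0369]
t 12.8 tcp [ 0.4873 -0.2261  0.2313] toolZyaw -0.2725 tooly [-0.009 -0.004 -1.   ] f [ 0.88 -0.08 -0.9 ] w 0.33264986785427914 
 delta tool [-0.426   0.0287 -0.0069]
t 12.8 tcp [ 0.4873 -0.2261  0.2313] toolZyaw -0.2725 tooly [-0.009 -0.004 -1.   ] f [ 0.88 -0.08 -0.9 ] w 0.33264986785427914 
 delta tool [-0.4273  0.0285  0.023 ]
```

{"api": "jog_arm", "payload": {"claw": [0.02, 0.02, 0.02, 0.02, 0.02, 0.02, 0.02, 0.02, 0.02, 0.02, 0.02, 0.02, 0.02, 0.02], "linear": [[0, -0.03, 0], [0, -0.04, 0], [-0.02, -0.01, 0], [-0.04, 0, 0], [-0.04, 0, 0], [-0.04, 0, 0], [-0.04, 0, 0], [-0.04, 0, 0], [-0.04, 0, 0], [-0.04, 0, 0], [-0.04, 0, 0], [-0.04, 0, 0], [-0.02, 0, 0], [0, 0, 0]], "spin": [0, 0, 0, 0, 0, 0, 0, 0, 0, 0, 0, 0, -0.04, 0]}}

```text
t: 14.2
tcp_pos: [0.6027, 0.1745, 0.3036]
tcp_rot: [[-0.233, -0.008, 0.972], [-0.972, -0.005, -0.233], [0.006, -1.0, -0.007]]
ft_force: [-0.1, -0.7, -0.1]
gripper_width: 0.335
```

```bash
python3 - <<'E'
from h import *
err([.595,.186,.2])
for c in("side","top"):cv2.imwrite(f"pics/{c}7.png",ctrl.read_camera(c)[:,:,::-1])
a=cv2.imread('pics/side7.png')[100:320,190:390];b=cv2.imread('pics/top7.png')[150:300,100:300]
cv2.imwrite('pics/c7.png',np.vstack([cv2.resize(a,None,fx=1.8,fy=1.8),cv2.resize(b,(360,200))]) if 0 else np.hstack([cv2.resize(a,(400,440)),cv2.resize(b,(400,300)) if 0 else cv2.copyMakeBorder(cv2.resize(b,(400,300)),0,140,0,0,cv2.BORDER_CONSTANT)]))
E
```

```text
t 14.2 tcp [0.6027 0.1745 0.3036] toolZyaw -0.2351 tooly [-0.008 -0.005 -1.   ] f [-0.13 -0.71 -0.06] w 0.33478105262858093 
 delta tool [-0.0101  0.1036 -0.0095]
```

View pics/c7.png

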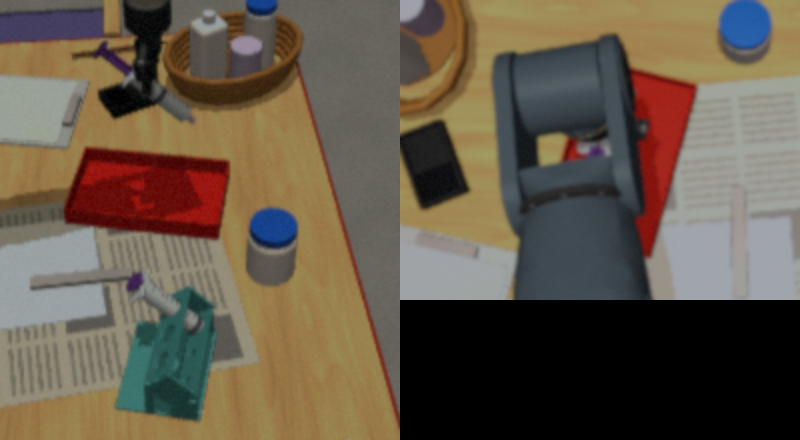

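The syringe is held over the tray at about 45°, A sits in the rack, and the bystanders look undisturbed. Now I lower it.

{"api": "jog_arm", "payload": {"claw": [0.02, 0.02, 0.02, 0.02, 0.02, 0.02, 0.02], "linear": [[-0.005, 0.035, -0.005], [-0.005, 0.035, -0.005], [0, 0.035, 0], [0, 0.035, 0], [0, 0.025, 0], [0, 0.015, 0], [0, 0, 0]], "spin": [0, 0, 0, 0, 0, 0, 0]}}

```text
t: 15.0
tcp_pos: [0.594, 0.1743, 0.1187]
tcp_rot: [[-0.25, -0.004, 0.968], [-0.968, -0.006, -0.25], [0.007, -1.0, -0.003]]
ft_force: [-0.5, -0.1, -0.5]
gripper_width: 0.34
```

{"api": "jog_arm", "payload": {"claw": [0.02, 0.02, 0.02, 0.02, 0.02], "linear": [[0, 0.005, 0], [0, 0.006, 0], [0, 0.006, 0], [0, 0.006, 0], [0, 0, 0]], "spin": [0, 0, 0, 0, 0], "squeeze": 20}}

```text
t: 15.5
tcp_pos: [0.5955, 0.1723, 0.0972]
tcp_rot: [[-0.253, 0.001, 0.968], [-0.968, -0.005, -0.253], [0.005, -1.0, 0.002]]
ft_force: [0.2, 0.0, 0.1]
gripper_width: 0.332
```

{"api": "jog_arm", "payload": {"claw": [0.02, 0.02, 0.02, 0.02, 0.02], "linear": [[-0.006, 0.004, 0], [-0.006, 0.005, 0], [0, 0.006, 0], [0, 0.006, 0], [0, 0, 0]], "spin": [0, 0, 0, 0, 0]}}

```text
t: 16.0
tcp_pos: [0.5995, 0.1873, 0.0775]
tcp_rot: [[-0.252, 0.003, 0.968], [-0.968, -0.004, -0.252], [0.003, -1.0, 0.004]]
ft_force: [1.6, -1.5, 1.2]
gripper_width: 0.333
```

{"api": "jog_arm", "payload": {"claw": [0.02, 0.02, 0.02, 0.02], "linear": [[0, 0.006, 0], [0, 0.006, 0], [0, 0.006, 0], [0, 0, 0]], "spin": [0, 0, 0, 0]}}

```text
t: 16.4
tcp_pos: [0.5999, 0.1898, 0.0615]
tcp_rot: [[-0.251, 0.004, 0.968], [-0.968, -0.003, -0.25], [0.001, -1.0, 0.005]]
ft_force: [1.7, -1.2, 2.8]
gripper_width: 0.333
```

```bash
python3 - <<'E'
from h import *
err([.595,.186,.04])
a=ctrl.read_camera("side")[:,:,::-1][120:270,200:350]
b=ctrl.read_camera("wrist")[:,:,::-1]
cv2.imwrite('pics/c8.png',np.hstack([cv2.resize(a,(400,400),interpolation=cv2.INTER_CUBIC),cv2.copyMakeBorder(cv2.resize(b,(400,300)),0,100,0,0,cv2.BORDER_CONSTANT)]))
E
```

```text
t 16.4 tcp [0.5999 0.1898 0.0615] toolZyaw -0.2532 tooly [ 0.004 -0.003 -1.   ] f [ 1.75 -1.21  2.78] w 0.3328703969763373 
 delta tool [ 0.0049  0.0215 -0.0039]
```

View pics/c8.png

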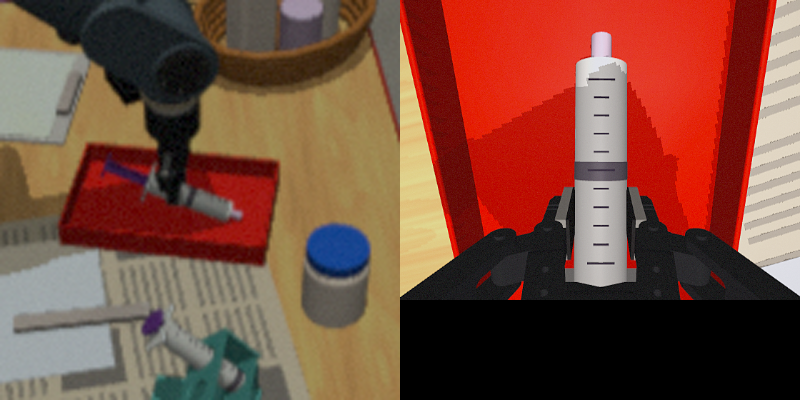

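It's pivoting flat as intended and lies roughly central. I'll keep lowering.

{"api": "jog_arm", "payload": {"claw": [0.02, 0.02, 0.02], "linear": [[0.002, 0.005, 0], [0, 0.005, 0], [0, 0, 0]], "spin": [0, 0, 0]}}

```text
t: 16.8
tcp_pos: [0.5999, 0.1887, 0.0532]
tcp_rot: [[-0.25, 0.005, 0.968], [-0.968, -0.001, -0.25], [-0.0, -1.0, 0.005]]
ft_force: [3.0, -1.4, 2.6]
gripper_width: 0.333
```

{"api": "jog_arm", "payload": {"claw": [0.02, 0.02, 0.02], "linear": [[0, 0.003, 0], [0, 0.003, 0], [0, 0, 0]], "spin": [0, 0, 0]}}

```text
t: 17.1
tcp_pos: [0.5999, 0.1892, 0.0482]
tcp_rot: [[-0.251, 0.005, 0.968], [-0.968, -0.001, -0.251], [-0.001, -1.0, 0.005]]
ft_force: [-0.4, -1.8, 3.5]
gripper_width: 0.334
```

{"api": "jog_arm", "payload": {"claw": [0.02, 0.02, 0.02], "linear": [[0, 0.002, 0], [0, 0.002, 0], [0, 0, 0]], "spin": [0, 0, 0]}}

```text
t: 17.4
tcp_pos: [0.5999, 0.1893, 0.0451]
tcp_rot: [[-0.251, 0.005, 0.968], [-0.968, -0.001, -0.251], [-0.001, -1.0, 0.005]]
ft_force: [0.5, -0.5, 3.4]
gripper_width: 0.334
```

{"api": "jog_arm", "payload": {"claw": [0.02, 0.02, 0.02], "linear": [[0, 0.002, 0], [0, 0.002, 0], [0, 0, 0]], "spin": [0, 0, 0]}}

```text
t: 17.7
tcp_pos: [0.5999, 0.1896, 0.0416]
tcp_rot: [[-0.251, 0.005, 0.968], [-0.968, -0.0, -0.251], [-0.001, -1.0, 0.005]]
ft_force: [-0.5, 1.2, 3.5]
gripper_width: 0.331
```

{"api": "jog_arm", "payload": {"claw": [0.036, 0.04, 0.045, 0.05, 0.05, 0.05, 0.05], "linear": [[0, 0, 0], [0, 0, 0], [0, 0, 0], [0, 0, 0], [0, -0.005, 0], [0, -0.02, 0], [0, -0.03, 0]], "spin": [0, 0, 0, 0, 0, 0, 0]}}

```text
t: 18.4
tcp_pos: [0.5972, 0.1888, 0.0937]
tcp_rot: [[-0.251, -0.004, 0.968], [-0.968, -0.002, -0.251], [0.003, -1.0, -0.003]]
ft_force: [0.9, -0.2, 0.5]
gripper_width: 0.586
```

{"api": "jog_arm", "payload": {"claw": [0.05, 0.05, 0.05, 0.05, 0.05, 0.05, 0.05, 0.05, 0.05, 0.05], "linear": [[0, -0.05, 0], [0, -0.05, 0], [0, -0.05, 0], [0, -0.03, -0.02], [0, 0, -0.04], [0, 0, -0.04], [0, 0, -0.04], [0, 0, -0.04], [0, 0, 0], [0, 0, 0]], "spin": [0, 0, 0, 0, 0, 0, 0, 0, 0, 0]}}

```text
t: 19.4
tcp_pos: [0.4176, 0.2351, 0.2876]
tcp_rot: [[-0.252, 0.008, 0.968], [-0.968, 0.002, -0.252], [-0.004, -1.0, 0.007]]
ft_force: [-0.1, 0.3, -0.3]
gripper_width: 0.585
```

```bash
python3 - <<'E'
from h import *
err([.595,.186,.04])
a=ctrl.read_camera("side")[:,:,::-1][110:390,190:390]
b=ctrl.read_camera("top")[:,:,::-1][130:330,100:460]
cv2.imwrite('pics/c9.png',np.hstack([cv2.resize(a,(320,448),interpolation=cv2.INTER_CUBIC),cv2.copyMakeBorder(cv2.resize(b,(480,267)),0,181,0,0,cv2.BORDER_CONSTANT)]))
for n in("jar","pump_bottle","paperweight","inkstone","thumb_1","syringe_1"):print(n,[(c,[np.round(x["position"]).tolist() for x in ctrl.boxes_of(c,n)][:2]) for c in("side","top")])
E
```

```text
t 19.4 tcp [0.4176 0.2351 0.2876] toolZyaw -0.2551 tooly [ 0.008  0.002 -1.   ] f [-0.11  0.35 -0.29] w 0.5846096991069469 
 delta tool [0.0037 0.2488 0.1824]
jar [('side', [[327.0, 225.0]]), ('top', [[273.0, 167.0], [206.0, 247.0]])]
pump_bottle [('side', [[243.0, 355.0], [263.0, 197.0]]), ('top', [[427.0, 261.0], [273.0, 164.0]])]
paperweight [('side', [[230.0, 242.0], [243.0, 193.0]]), ('top', [[267.0, 266.0]])]
inkstone [('side', [[258.0, 147.0]]), ('top', [[115.0, 234.0]])]
thumb_1 [('side', [[259.0, 242.0], [243.0, 197.0]]), ('top', [[207.0, 247.0], [314.0, 235.0]])]
syringe_1 [('side', [[267.0, 197.0], [266.0, 248.0]]), ('top', [[212.0, 223.0], [318.0, 232.0]])]
```

View pics/c9.png

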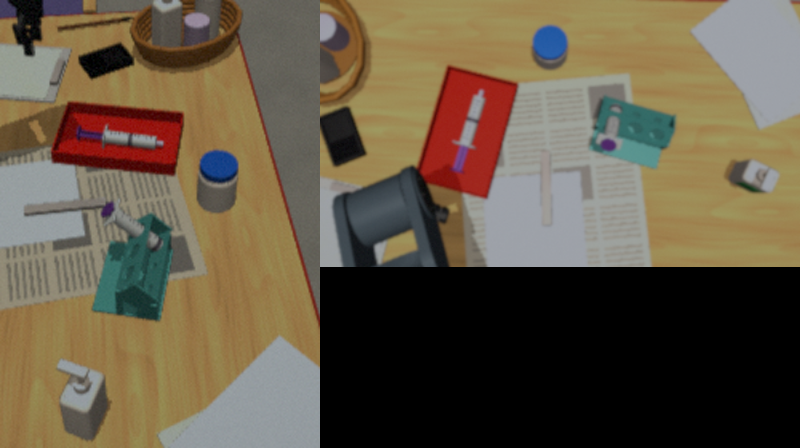

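The syringe lies flat and central inside the tray, A is still in the rack with its plunger home, and the bystanders haven't moved. Handing in.

```bash
python3 -c "
from workcell import ctrl
print(ctrl.sign_off())"
```

```text
the job is handed in; nothing more can be done
None
```

I pressed both plungers, pushed the free one fully home, and laid the blocked syringe in the red tray. The job was handed in at about 20 s of the 62 s allowed; the hand-in reports no verdict.

- **Right-hand syringe (rack y −52):** this one is blocked. The force climbed to about 17 N at an estimated 24 mm of travel, and the plunger pushed back when I held still. That is a little past the 10–15 N that would have been enough, but well short of forcing. I drew it out along its axis, and it tipped flat as I lowered it onto the tray floor, then I let go. The last pictures show it lying flat and central inside the tray.
- **Left-hand syringe (rack y +52):** this one is free. It took an even 5–6 N until a hard stop, where the force jumped to about 35–40 N. The pictures show the disc close against the flange and the syringe still in its place in the rack.
- **Bystanders and arm:** in the last pictures the jar, pump bottle, paperweight and inkstone are within about 4 pixels of where they started. The gripper ended empty, above the table and touching nothing.

No check failed. I judged the free plunger's final travel and the rejected syringe's heights from the forces and pictures; I did not measure them directly.

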